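# Pack the septum-change kit

### The arm

A 7-joint arm with a two-finger parallel gripper is mounted at the origin on a cart in front of the work surface, level with it; the furniture and walls round the work are solid. World frame = base frame: x ahead of the robot, y to its left, z up, the work surface at z = 0. Lengths are in m, angles in rad, forces in N, time in s.
With the tool pointing down it reaches from about 0.425 to 0.95 m from the base axis. Payload 4.7 kg.
Tool frame: the origin (TCP) lies midway between the tips of the shut fingers; the grasp point (between the pads) lies 19 mm behind it (ctrl.grip_point_offset is the distance from the TCP to the grasp point, in m); z points along the fingers, y is the line along which they close (so a half turn about z gives the same grasp; the last joint's range is limited). The gripper opens to 85 mm and grips with 20 to 120 N. Pads are 22 mm wide; open, the fingers measure 114 mm over their backs; the gripper's body (76 mm by 85 mm) begins 54 mm behind the grasp point. The pads swing forward as they close: fully open they stand 13 mm farther back than shut.
Start: joints at [-1.324, 0.469, -0.049, 1.532, 0.024, 1.141, -0.082], TCP at [0.184, 0.65, 0.231] pointing down, gripper open.
Joint ranges: [-2.59, 2.59], [-0.33, 1.99], [-1.39, 1.29], [0.1, 2.45], [-1.04, 4.18], [0.21, 1.99], [-2.66, 2.66]. Speed limits (rad/s): [2.57, 2.57, 3.14, 3.14, 3.14, 3.14, 3.14].

### API

Orientations are given as a unit quaternion [w, x, y, z].
In Python, from station import ctrl, cams gives the robot as it stands. The module is installed in compiled form; this text tells all that it offers.
- The arm moves only by the shell command python3 -m creep 'ROWS'. ROWS is JSON, a list of rows, each an object with "grip": the closure, from -1 (fully open) to 1 (shut), so that 0 is half open; "linear": the shift along the tool's x, y, z in mm, a list of three; "twist": the turn about the tool's z in degrees. In form: [{"grip": grip, "linear": [x, y, z], "twist": twist}, ...]. A call has 1 to 10 rows; each row is the pose to reach, as a shift and turn from the pose commanded when the call began, along the tool's axes at that moment; what a row does not reach only later rows make up. A row lasts 1/12 s, in which the tool goes at most 41.7 mm and 7.16 degrees, less where a joint would pass 70% of its speed; a pose out of reach is approached as far as the arm can. A call with a gripper value outside its range is refused whole. The fingers move at their own pace and stop on an object; the grip force is fixed at half the most. Time passes only in rows, so rows that repeat a pose let the fingers close. It gives the time, the measured TCP pose, the force, the opening and the grip force at its end, in the units of the state.
- ctrl.state(): the state, without advancing time (a new reading comes with each control period).
- cams.grab_frame(name): name is "scene" or "top" or "wrist"; returns the picture (480x640x3 uint8, blue, green, red); there is no depth.
- cams.get_calibration(name): a dict with "fx", "fy", "cx", "cy" (pixels), "k1" (the pictures are not rectified: a ray, as slopes to the right and down, at radius r is drawn at 1 + k1 r^2 times it, then the intrinsics apply), "R" (3x3) and "t" (3): a world point X has camera coordinates R X + t; the wrist camera has in their place "mount" (4x4, takes a point from camera to tool coordinates, whose origin is the TCP and whose axes are the flange's). Camera axes: x right, y down, z forward; pixel columns grow to the right and rows downward; lengths in m; the calibration is good to about 2 mm. A picture is of the moment at which its call begins: read the wrist's pose just before it. get_calibration takes no time and is no camera call.
- ctrl.hand_in(): hands the job in; it is judged then, once.
The state is a dict: "time_s": time; "joint_pos": joint angles; "qvel": joint speeds; "effort": joint torques, N m; "position": TCP position; "tool_rot": TCP orientation; "wrist_force": force on the tool from outside, world axes, zero at the start; "ft_torque": the same for the moment, N m; "width": opening from 0.0 (shut) to 1.0 (fully open); "grip_force": force on a finger pad.
Only numpy, scipy, OpenCV 4.12 (cv2) and the standard library are available. Lean on these libraries where they do the work, as an engineer would, in place of code of your own. Each camera call takes 0.05 s, during which the arm holds its last target. There are 200 camera calls.

### The job

Pack the small kit for the gas chromatograph into the metal tray: stand the short vial in the small square recess, the stopper in the small round recess, the round tin in the large round recess, and the block with the two mini vials in the oblong recess. Each must stand upright, flat on the floor of its own recess and not up on a lip. Leave the tall vial and the tape roll where they are.

Things in the scene. Friction and masses are not known exactly. Their poses are not given: they have to be found in the camera images.
- short_vial: Short screw-cap glass vial with black cap, 27 mm across and 62 mm tall (body to 48 mm, cap above), 0.055 kg. The shorter of two vials that look alike from above. Starts upright on one of two fixed grey mats, 2 mm thick: one has the right mat, the other three the left. Origin: centre of its underside; z up.
- stopper: Dark rubber stopper, about 24 mm across and 25 mm tall, 0.02 kg. Starts upright on one of two fixed grey mats, 2 mm thick: one has the right mat, the other three the left. Origin: centre of its underside; z up.
- round_tin: Closed round tin, 62 mm across and 30 mm tall, 0.07 kg. Starts upright on one of two fixed grey mats, 2 mm thick: one has the right mat, the other three the left. Origin: centre of its underside; z up.
- vial_block: Small block, 40 mm along its x, 48 mm along its y and 22 mm tall, that carries two mini vials fixed in it (12 mm across, at y = +12 and -12 mm, tops 58 mm above the underside); one piece, 0.08 kg. It can be gripped across its 40 mm sides, low down, below the mini vials. Starts upright on one of two fixed grey mats, 2 mm thick: one has the right mat, the other three the left. Origin: centre of its underside; z up.
- square_insert: Fixed insert plate in the tray, 86 mm along x, 52 mm along y, 6 mm thick; light top, dark sunken floor. Opening: square, 44 x 44 mm, 4 mm deep; floor 2 mm and lip 6 mm above the origin. Origin: centre of its underside, below the middle of the opening; z up. The four lie edge to edge in a row along y in a fixed tray (98 x 295 mm) whose rim ends 7 mm above their origins.
- small_round_insert: Fixed insert plate in the tray, 86 mm along x, 52 mm along y, 6 mm thick; light top, dark sunken floor. Opening: round, 40 mm across, 4 mm deep; floor 2 mm and lip 6 mm above the origin. Origin: centre of its underside, below the middle of the opening; z up. The four lie edge to edge in a row along y in a fixed tray (98 x 295 mm) whose rim ends 7 mm above their origins.
- large_round_insert: Fixed insert plate in the tray, 86 mm along x, 86 mm along y, 6 mm thick; light top, dark sunken floor. Opening: round, 78 mm across, 4 mm deep; floor 2 mm and lip 6 mm above the origin. Origin: centre of its underside, below the middle of the opening; z up. The four lie edge to edge in a row along y in a fixed tray (98 x 295 mm) whose rim ends 7 mm above their origins.
- oblong_insert: Fixed insert plate in the tray, 86 mm along x, 86 mm along y, 6 mm thick; light top, dark sunken floor. Opening: oblong, 54 mm along x, 68 mm along y, 4 mm deep; floor 2 mm and lip 6 mm above the origin. Origin: centre of its underside, below the middle of the opening; z up; x and y along the edges. The four lie edge to edge in a row along y in a fixed tray (98 x 295 mm) whose rim ends 7 mm above their origins.
- tall_vial: Tall screw-cap glass vial with black cap, 28 mm across and 95 mm tall, like the short one from above: it does not belong in the tray and stays where it is, upright on the bare worktop between the two mats. Origin: centre of its underside; z up.
- tape_roll: Roll of pale tape lying flat, 73 mm across and 19 mm tall, on the bare worktop between the mats. It stays where it is. Origin: centre of its underside; z up. Behind it and the tall vial stands a tall instrument whose front comes to 0.51 m from the robot: pass it close to the robot, above the vial.

How it is judged:
By the outcome, as a careful person would: the job done as asked, in the order asked, and still so for the second after the job is handed in, with the robot touching nothing.
It also fails if it takes over 128 s, if anything falls off the work surface, if the arm or the gripper's body presses on something with over 40 N, if the wrist force passes 120 N, or if a joint passes its speed limit or range.

## Working session

There is one attempt and no reset: what is moved stays moved. The work goes in short steps, Python scripts to look and compute and a shell command to move; the robot and the scene stay as the last step left them, time stands still between calls to the robot, and variables do not carry over. Pictures are saved under pics/ and viewed, at most 17 in all, crops included, and the job is handed in when it is done.

```bash
mkdir -p pics; python3 - <<'E'
from station import ctrl,cams
import cv2,json
s=ctrl.state();print(s)
for n in("scene","top"):
    cv2.imwrite(f"pics/{n}0.png",cams.grab_frame(n))
for n in("scene","top","wrist"):
    print(n,cams.get_calibration(n))
print(ctrl.grip_point_offset)
E
```

```text
{'time_s': 0.0, 'joint_pos': array([-1.32388155,  0.46944804, -0.04863433,  1.53369008,  0.02408849,
        1.14098097, -0.08231199]), 'qvel': array([-2.32272971e-03, -7.09504558e-04,  9.79003805e-04, -1.00743417e-03,
       -6.31476057e-05,  1.16069582e-03, -1.46604240e-03]), 'effort': array([-1.89859084e-04, -5.10314941e+01, -4.61389299e-02, -2.37711149e+01,
        1.08263010e-02,  7.74865999e-03,  4.55511980e-06]), 'position': array([0.18362904, 0.64894061, 0.23025871]), 'tool_rot': array([-1.12418215e-04,  1.37445899e-01,  9.90508800e-01, -9.64143110e-04]), 'wrist_force': array([ 0.25631882,  1.13240333, -0.42307336]), 'ft_torque': array([ 0.05797689, -0.00378173, -0.05637014]), 'grip_force': 0.0, 'width': 1.0040513209594069}
scene {'fx': 466.6057486290918, 'fy': 466.6057486290918, 'cx': 321.9357924601254, 'cy': 235.33358310160295, 'k1': 0.03188542621387732, 'R': array([[ 0.79110353, -0.61162913, -0.00806344],
       [-0.31749404, -0.3993195 , -0.86008224],
       [ 0.52283147,  0.68297419, -0.51009167]]), 't': array([-0.34676487,  0.23979466,  0.70738192])}
top {'fx': 485.08312247718067, 'fy': 485.08312247718067, 'cx': 322.15500440722224, 'cy': 237.6730216932407, 'k1': -0.058547144284813044, 'R': array([[ 0.01099472, -0.99943135, -0.03187608],
       [-0.98291262, -0.00494426, -0.18400636],
       [ 0.18374412,  0.0333545 , -0.98240805]]), 't': array([0.10353705, 0.4900147 , 1.02419802])}
wrist {'fx': 423.6956734717398, 'fy': 423.6956734717398, 'cx': 322.6072018919478, 'cy': 238.49747485367277, 'k1': -0.034648473521620905, 'mount': array([[ 1.76664919e-04, -9.47788470e-01, -3.18899647e-01,
         8.22875131e-02],
       [ 9.99999608e-01, -1.09260880e-04,  8.78712333e-04,
        -9.49077594e-04],
       [-8.67676674e-04, -3.18899677e-01,  9.47788079e-01,
        -1.43521102e-01],
       [ 0.00000000e+00,  0.00000000e+00,  0.00000000e+00,
         1.00000000e+00]])}
0.0187
```

View pics/top0.png

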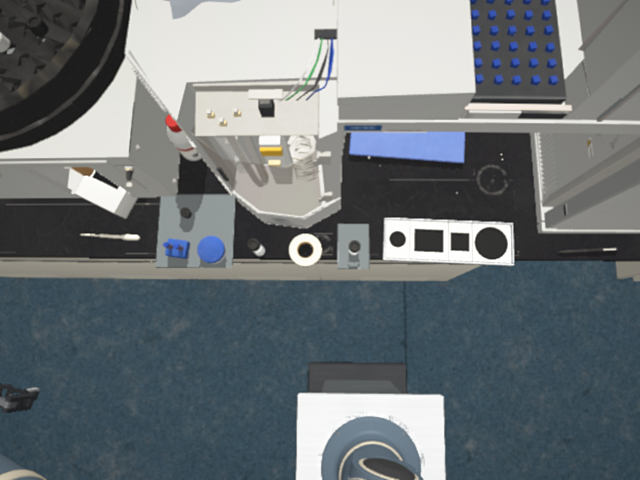

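View pics/scene0.png

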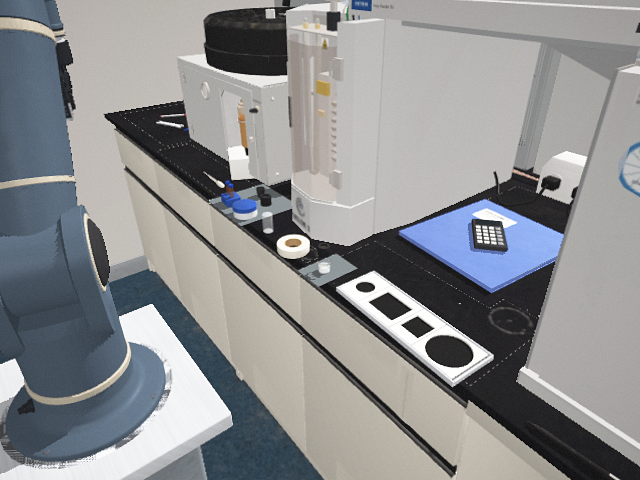

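```bash
python3 - <<'E'
import cv2,numpy as np
a=cv2.imread("pics/top0.png");b=cv2.imread("pics/scene0.png")
A=cv2.resize(a[185:275,150:390],None,fx=3.3,fy=3.3,interpolation=cv2.INTER_CUBIC)
B=cv2.resize(b[175:285,205:365],None,fx=2.6,fy=2.6,interpolation=cv2.INTER_CUBIC)
o=np.zeros((A.shape[0]+B.shape[0],A.shape[1],3),np.uint8);o[:A.shape[0]]=A;o[A.shape[0]:,:B.shape[1]]=B
print(o.shape);cv2.imwrite("pics/z0.png",o)
E
```

```text
(583, 792, 3)
```

View pics/z0.png

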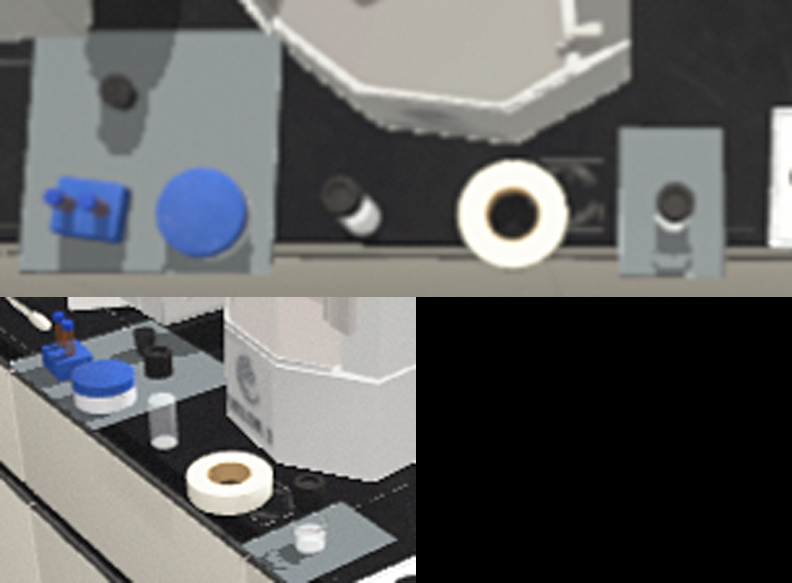

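```bash
cat > h.py <<'E'
import numpy as np,cv2
from station import ctrl,cams
from scipy.spatial.transform import Rotation as Ro
def rot(q): return Ro.from_quat([q[1],q[2],q[3],q[0]]).as_matrix()
def cam(n,s=None):
    c=cams.get_calibration(n);K=np.array([[c['fx'],0,c['cx']],[0,c['fy'],c['cy']],[0,0,1]])
    d=np.array([c['k1'],0,0,0,0.])
    if 'R' in c: return K,d,c['R'],c['t']
    T=np.eye(4);T[:3,:3]=rot(s['tool_rot']);T[:3,3]=s['position'];T=np.linalg.inv(T@c['mount'])
    return K,d,T[:3,:3],T[:3,3]
def cast(C,uv,z):
    K,d,R,t=C
    p=cv2.undistortPoints(np.float64(uv).reshape(-1,1,2),K,d).reshape(-1,2)
    r=np.c_[p,np.ones(len(p))]@R; o=-R.T@t
    return o+r*((z-o[2])/r[:,2])[:,None]
def contours(m,amin):
    cs,_=cv2.findContours(m.astype(np.uint8),cv2.RETR_LIST,cv2.CHAIN_APPROX_NONE)
    return [c for c in cs if cv2.contourArea(c)>amin]
def go(xy,z,yaw):
    "shift (mm, tool axes) and twist (deg) to reach TCP xy,z with closing axis at yaw deg (world)"
    s=ctrl.state();R=rot(s['tool_rot']);d=R.T@(np.r_[xy,z]-s['position'])*1e3
    cur=np.degrees(np.arctan2(R[1,1],R[0,1])); tw=-((yaw-cur+90)%180-90)
    print('lin',d.round(1),'twist',round(tw,1),'cur yaw',cur.round(1),'j7',s['joint_pos'][6].round(2))
E
python3 - <<'E'
from h import *
im=cv2.imread('pics/top0.png');C=cam('top');hsv=cv2.cvtColor(im,cv2.COLOR_BGR2HSV)
def rep(tag,c,z):
    w=cast(C,c.reshape(-1,2)+0.0,z)[:,:2].astype(np.float32)
    (cx,cy),wh,a=cv2.minAreaRect(w)
    print(tag,c.reshape(-1,2).mean(0).round(0),'ctr',round(cx,4),round(cy,4),'wh',np.round(wh,4),'ang',round(a,1))
g=im.max(2)
roi=np.zeros(g.shape,bool);roi[215:268,380:520]=1
for c in contours((g>150)&roi,800)+contours((g<90)&roi,100): rep('tray',c,0.008)
blue=(hsv[...,0]>100)&(hsv[...,0]<130)&(hsv[...,1]>120);blue[:225]=0;blue[268:]=0
for c in contours(blue,80): rep('blue',c,0.032);rep('  z24',c,0.024)
dk=(g<70)
for n,(u0,u1,v0,v1),z in(('stop',(175,200,203,222),.027),('tall',(246,262,236,250),.095),('short',(345,364,238,253),.064)):
    m=np.zeros(g.shape,bool);m[v0:v1,u0:u1]=dk[v0:v1,u0:u1]
    for c in contours(m,25): rep(n,c,z)
m=(abs(im.astype(int)-im[200,222]).max(2)<25);print(im[200,222])
for c in contours(m,800): rep('mat',c,0.002)
t=np.zeros(g.shape,bool);t[228:270,285:325]=(g>190)[228:270,285:325]
for c in contours(t,300): rep('tape',c,0.019)
E
```

```text
tray [491. 243.] ctr 0.4875 -0.2759 wh [0.0763 0.0779] ang 0.3
tray [448. 241.] ctr 0.4901 -0.1786 wh [0.2965 0.0998] ang 87.9
tray [460. 241.] ctr 0.4895 -0.2042 wh [0.0388 0.0384] ang 87.5
tray [397. 239.] ctr 0.4949 -0.0627 wh [0.0323 0.0312] ang 44.2
tray [429. 240.] ctr 0.4921 -0.1336 wh [0.0617 0.0484] ang 88.0
tray [491. 243.] ctr 0.4863 -0.2751 wh [0.0694 0.0713] ang 0.3
tray [450. 226.] ctr 0.4979 -0.1835 wh [0.3203 0.1117] ang 89.4
blue [175. 248.] ctr 0.4668 0.4403 wh [0.057  0.0396] ang 83.3
  z24 [175. 248.] ctr 0.4681 0.4431 wh [0.0575 0.0399] ang 83.3
blue [210. 249.] ctr 0.4649 0.3596 wh [0.0597 0.0572] ang 2.8
  z24 [210. 249.] ctr 0.4662 0.3618 wh [0.0602 0.0576] ang 2.8
stop [186. 213.] ctr 0.5498 0.4234 wh [0.0258 0.0194] ang 47.1
tall [253. 245.] ctr 0.4627 0.252 wh [0.0138 0.0134] ang 46.0
tall [253. 242.] ctr 0.4691 0.2514 wh [0.028  0.0325] ang 0.4
[153 153 146]
mat [193. 256.] ctr 0.4623 0.4144 wh [0.0812 0.1715] ang 2.7
mat [610. 215.] ctr 0.5349 -0.5467 wh [0.091  0.2438] ang 24.7
mat [225. 240.] ctr 0.518 0.3039 wh [1.1397 0.2695] ang 85.8
mat [476. 144.] ctr 0.6755 -0.2639 wh [0.2115 0.7899] ang 0.3
mat [438. 108.] ctr 0.8363 -0.166 wh [0.094  0.4803] ang 1.4
mat [251. 135.] ctr 0.7572 0.2884 wh [0.2788 0.3404] ang 1.6
tape [305. 250.] ctr 0.4673 0.147 wh [0.071  0.0726] ang 0.4
```

```bash
python3 - <<'E'
from h import *
p=cast(cam('top'),[[354.5,246]],.064)[0];print(p)
p2=cast(cam('scene'),[[205+310/2.6,175+(527-297)/2.6]],.05)[0];print(p2)
go(p[:2],.2,88)
E
```

```text
[0.46804994 0.03672793 0.064     ]
[0.44512368 0.00076907 0.05      ]
lin [-440.3 -511.7   31.3] twist -13.8 cur yaw 74.2 j7 -0.08
```

```bash
python3 -m creep '[{"grip":-1,"linear":[-220,-256,15],"twist":-14},{"grip":-1,"linear":[-220,-256,15],"twist":-14},{"grip":-1,"linear":[-220,-256,15],"twist":-14},{"grip":-1,"linear":[-220,-256,15],"twist":-14},{"grip":-1,"linear":[-220,-256,15],"twist":-14},{"grip":-1,"linear":[-220,-256,15],"twist":-14},{"grip":-1,"linear":[-220,-256,15],"twist":-14},{"grip":-1,"linear":[-220,-256,15],"twist":-14},{"grip":-1,"linear":[-220,-256,15],"twist":-14}]'
python3 -c "
from h import *
go([.468,.037],.2,88)"
```

```text
time_s: 0.85
position: [0.3289, 0.3353, 0.2156]
tool_rot: [0.0, 0.021, 1.0, -0.002]
wrist_force: [0.1, -1.0, 0.4]
width: 1.003
grip_force: 0.0
lin [-151.6 -292.1   17. ] twist -0.4 cur yaw 87.6 j7 0.64
```

```bash
python3 -m creep '[{"grip":-0.3,"linear":[-152,-292,17],"twist":0},{"grip":-0.3,"linear":[-152,-292,17],"twist":0},{"grip":-0.3,"linear":[-152,-292,17],"twist":0},{"grip":-0.3,"linear":[-152,-292,17],"twist":0},{"grip":-0.3,"linear":[-152,-292,17],"twist":0},{"grip":-0.3,"linear":[-152,-292,17],"twist":0},{"grip":-0.3,"linear":[-152,-292,17],"twist":0},{"grip":-0.3,"linear":[-152,-292,17],"twist":0},{"grip":-0.3,"linear":[-152,-292,17],"twist":0},{"grip":-0.3,"linear":[-152,-292,17],"twist":0}]'
python3 - <<'E'
from h import *
s=ctrl.state();im=cams.grab_frame('wrist');cv2.imwrite('pics/w1.png',im)
import pickle;pickle.dump(s,open('w1.pkl','wb'));print(s['width'],s['position'])
E
```

```text
time_s: 1.68
position: [0.4688, 0.0446, 0.199]
tool_rot: [-0.0, 0.018, 1.0, -0.0]
wrist_force: [-0.5, -0.2, -0.2]
width: 0.649
grip_force: 0.0
0.6486115033456106 [0.46884066 0.04460655 0.19897841]
```

View pics/w1.png

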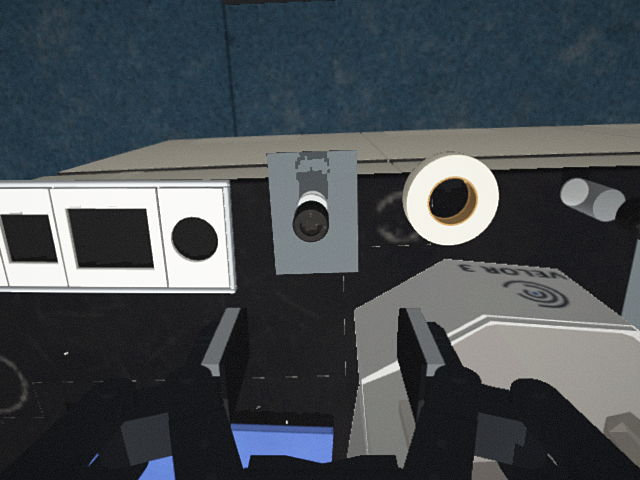

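```bash
python3 - <<'E'
from h import *
import pickle
s=pickle.load(open('w1.pkl','rb'));im=cv2.imread('pics/w1.png');C=cam('wrist',s);g=im.max(2)
def rep(tag,c,z):
    w=cast(C,c.reshape(-1,2),z)[:,:2].astype(np.float32);(cx,cy),wh,a=cv2.minAreaRect(w)
    print(tag,c.reshape(-1,2).mean(0).round(0),'ctr',round(cx,4),round(cy,4),'wh',np.round(wh,4),'ang',round(a,1))
roi=np.zeros(g.shape,bool);roi[170:300,0:240]=1
for c in contours((g<90)&roi,500): rep('hole',c,.008)
roi[:]=0;roi[195:246,288:334]=1
for c in contours((g<80)&roi,200): rep('cap',c,.064)
roi[:]=0;roi[150:250,400:500]=1
for c in contours((g>190)&roi,500): rep('tape',c,.019)
roi[:]=0;roi[150:275,265:360]=1
for c in contours((g>90)&roi,500): rep('mat',c,.002)
print(cast(C,[[311,223]],.064),cast(C,[[265+46,222]],.064))
E
```

```text
hole [195. 238.] ctr 0.4947 -0.0642 wh [0.0379 0.037 ] ang 88.0
hole [ 29. 238.] ctr 0.4896 -0.2057 wh [0.0408 0.0412] ang 87.7
hole [111. 238.] ctr 0.4924 -0.1349 wh [0.0656 0.0516] ang 87.8
hole [160. 271.] ctr 0.4954 -0.1348 wh [0.2227 0.1068] ang 88.2
hole [ 85. 172.] ctr 0.4377 -0.1446 wh [0.1447 0.0074] ang 87.5
cap [311. 221.] ctr 0.4673 0.0356 wh [0.0241 0.0285] ang 87.9
tape [452. 201.] ctr 0.4677 0.146 wh [0.0388 0.0378] ang 88.1
tape [452. 199.] ctr 0.4678 0.1457 wh [0.0724 0.0716] ang 87.9
mat [311. 221.] ctr 0.4853 0.0328 wh [0.0319 0.0366] ang 87.9
mat [313. 183.] ctr 0.4531 0.0359 wh [0.0259 0.0264] ang 88.1
mat [313. 208.] ctr 0.4796 0.0352 wh [0.076  0.1069] ang 88.3
[[0.46849621 0.03596806 0.064     ]] [[0.46778335 0.03600035 0.064     ]]
```

```bash
python3 -c "
from h import *
go([.468,.036],.018,88)"
```

```text
lin [ -0.3 -10.6 180.9] twist 0.1 cur yaw 88.1 j7 1.41
```

```bash
python3 -m creep '[{"grip":-0.3,"linear":[0,-10.5,40],"twist":0},{"grip":-0.3,"linear":[0,-10.5,80],"twist":0},{"grip":-0.3,"linear":[0,-10.5,110],"twist":0},{"grip":-0.3,"linear":[0,-10.5,110],"twist":0},{"grip":-0.3,"linear":[0,-10.5,110],"twist":0},{"grip":-0.3,"linear":[0,-10.5,110],"twist":0}]'; python3 -c "
from h import *
go([.468,.036],.018,88)"
```

```text
time_s: 2.23
position: [0.4692, 0.0374, 0.0906]
tool_rot: [0.001, 0.015, 1.0, 0.0]
wrist_force: [0.4, 0.0, 0.3]
width: 0.651
grip_force: 0.0
lin [ 1.3 -1.5 72.6] twist 0.3 cur yaw 88.3 j7 1.51
```

```bash
python3 -m creep '[{"grip":-0.3,"linear":[1,-1.5,36],"twist":0},{"grip":-0.3,"linear":[1,-1.5,66],"twist":0},{"grip":-0.3,"linear":[1,-1.5,73],"twist":0},{"grip":-0.3,"linear":[1,-1.5,73],"twist":0},{"grip":0.3,"linear":[1,-1.5,73],"twist":0},{"grip":1,"linear":[1,-1.5,73],"twist":0},{"grip":1,"linear":[1,-1.5,73],"twist":0},{"grip":1,"linear":[1,-1.5,73],"twist":0},{"grip":1,"linear":[1,-1.5,73],"twist":0},{"grip":1,"linear":[1,-1.5,73],"twist":0}]'; python3 -c "
from h import *
go([.4897,-.205],.1,88)"
```

```text
time_s: 3.07
position: [0.4689, 0.0351, 0.0184]
tool_rot: [0.002, 0.016, 1.0, 0.001]
wrist_force: [-0.0, -0.0, 6.6]
width: 0.282
grip_force: 58.7
lin [ -28.7 -239.2  -81.8] twist 0.2 cur yaw 88.2 j7 1.57
```

```bash
python3 -m creep '[{"grip":1,"linear":[0,0,-30],"twist":0},{"grip":1,"linear":[0,0,-65],"twist":0},{"grip":1,"linear":[-5,-35,-80],"twist":0},{"grip":1,"linear":[-10,-75,-80],"twist":0},{"grip":1,"linear":[-15,-115,-80],"twist":0},{"grip":1,"linear":[-20,-155,-80],"twist":0},{"grip":1,"linear":[-25,-195,-80],"twist":0},{"grip":1,"linear":[-28,-220,-80],"twist":0},{"grip":1,"linear":[-28.5,-239,-80],"twist":0},{"grip":1,"linear":[-28.5,-239,-80],"twist":0}]'; python3 -c "
from h import *
go([.4897,-.205],.1,88)"
```

```text
time_s: 3.9
position: [0.4881, -0.2107, 0.0981]
tool_rot: [0.002, 0.019, 1.0, -0.002]
wrist_force: [-0.5, -0.6, -0.8]
width: 0.287
grip_force: 59.2
lin [-1.4  5.8 -1.9] twist -0.2 cur yaw 87.8 j7 2.04
```

```bash
python3 -m creep '[{"grip":1,"linear":[0,0,0],"twist":0},{"grip":1,"linear":[0,0,0],"twist":0}]'; python3 - <<'E'
from h import *
s=ctrl.state();im=cams.grab_frame('wrist');cv2.imwrite('pics/w2.png',im)
go([.4897,-.205],.022,88)
E
```

```text
time_s: 4.07
position: [0.4883, -0.204, 0.0969]
tool_rot: [0.0, 0.015, 1.0, 0.0]
wrist_force: [-0.7, -0.1, -1.3]
width: 0.281
grip_force: 59.2
lin [-1.3 -1.6 74.7] twist 0.3 cur yaw 88.3 j7 2.04
```

View pics/w2.png

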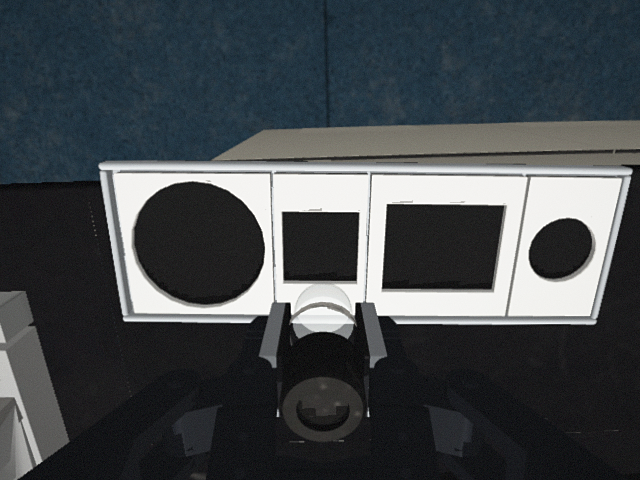

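```bash
python3 - <<'E'
from h import *
s=ctrl.state();im=cv2.imread('pics/w2.png');C=cam('wrist',s);g=im.max(2)
roi=np.zeros(g.shape,bool);roi[165:312,110:620]=1
for c in contours((g<90)&roi,1500):
  for z in(.0,.008):
    w=cast(C,c.reshape(-1,2),z)[:,:2].astype(np.float32);(cx,cy),wh,a=cv2.minAreaRect(w)
    print(z,c.reshape(-1,2).mean(0).round(0),'ctr',round(cx,4),round(cy,4),'wh',np.round(wh,4),'ang',round(a,1))
E
```

```text
0.0 [560. 248.] ctr 0.4978 -0.0593 wh [0.0387 0.0383] ang 10.0
0.008 [560. 248.] ctr 0.4947 -0.064 wh [0.0374 0.037 ] ang 10.0
0.0 [320. 246.] ctr 0.4921 -0.2056 wh [0.0451 0.0435] ang 88.3
0.008 [320. 246.] ctr 0.4892 -0.2055 wh [0.0436 0.0421] ang 88.3
0.0 [441. 246.] ctr 0.495 -0.1326 wh [0.069  0.0541] ang 87.7
0.008 [441. 246.] ctr 0.492 -0.1349 wh [0.0667 0.0523] ang 87.7
0.0 [199. 243.] ctr 0.4892 -0.2787 wh [0.0789 0.0776] ang 35.5
0.008 [199. 243.] ctr 0.4865 -0.2762 wh [0.0763 0.075 ] ang 35.5
```

```bash
python3 -m creep '[{"grip":1,"linear":[-1,-1.5,35],"twist":0},{"grip":1,"linear":[-1,-1.5,60],"twist":0},{"grip":1,"linear":[-1,-1.5,70],"twist":0},{"grip":1,"linear":[-1,-1.5,73],"twist":0},{"grip":1,"linear":[-1,-1.5,74],"twist":0},{"grip":1,"linear":[-1,-1.5,75],"twist":0},{"grip":1,"linear":[-1,-1.5,75],"twist":0}]';python3 -m creep '[{"grip":1,"linear":[0,0,1],"twist":0},{"grip":1,"linear":[0,0,1],"twist":0}]'
```

```text
time_s: 4.7
position: [0.49, -0.2067, 0.0223]
tool_rot: [0.001, 0.016, 1.0, -0.0]
wrist_force: [0.7, 0.4, 0.0]
width: 0.283
grip_force: 59.2
time_s: 4.87
position: [0.49, -0.2069, 0.0214]
tool_rot: [0.001, 0.016, 1.0, -0.0]
wrist_force: [-0.4, 0.4, 4.4]
width: 0.282
grip_force: 59.7
```

```bash
python3 -m creep '[{"grip":1,"linear":[0,0,0.7],"twist":0},{"grip":1,"linear":[0,0,0.7],"twist":0}]'
```

```text
time_s: 5.03
position: [0.4901, -0.2069, 0.0214]
tool_rot: [0.001, 0.016, 1.0, 0.0]
wrist_force: [-1.4, 1.9, 11.6]
width: 0.283
grip_force: 60.5
```

```bash
python3 -m creep '[{"grip":0.3,"linear":[0,0,0],"twist":0},{"grip":0.1,"linear":[0,0,0],"twist":0},{"grip":-0.2,"linear":[0,0,0],"twist":0},{"grip":-0.4,"linear":[0,0,0],"twist":0},{"grip":-0.4,"linear":[0,0,-20],"twist":0},{"grip":-0.4,"linear":[0,0,-60],"twist":0},{"grip":-0.4,"linear":[0,0,-100],"twist":0},{"grip":-0.4,"linear":[0,0,-140],"twist":0},{"grip":-0.4,"linear":[0,0,-150],"twist":0},{"grip":-0.4,"linear":[0,0,-150],"twist":0}]'; python3 - <<'E'
from h import *
s=ctrl.state();im=cams.grab_frame('wrist');cv2.imwrite('pics/w3.png',im)
for x,y in((.45,.0),(.43,.35),(.55,.423)):go([x,y],.2,88)
E
```

```text
time_s: 5.87
position: [0.4912, -0.2075, 0.1731]
tool_rot: [0.004, 0.016, 1.0, -0.001]
wrist_force: [0.2, -0.0, 0.8]
width: 0.694
grip_force: 0.0
lin [ 46.1 205.4 -29.4] twist 0.2 cur yaw 88.2 j7 2.0
lin [ 77.  554.6 -29.6] twist 0.2 cur yaw 88.2 j7 2.0
lin [-40.6 631.3 -29.3] twist 0.2 cur yaw 88.2 j7 2.0
```

View pics/w3.png

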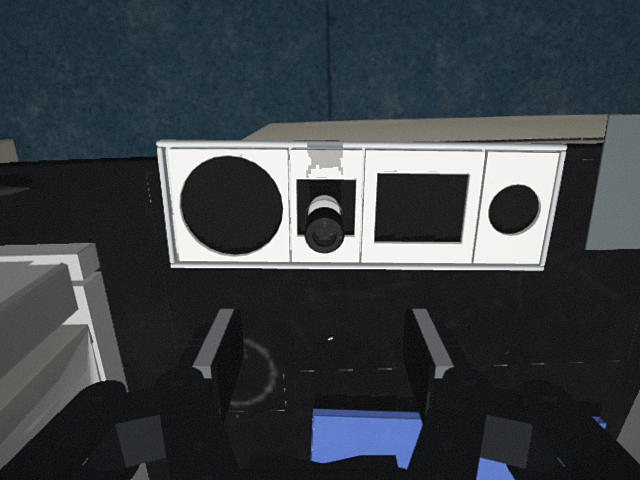

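```bash
python3 -m creep '[{"grip":-0.4,"linear":[25,30,-15],"twist":0},{"grip":-0.4,"linear":[50,65,-29],"twist":0},{"grip":-0.4,"linear":[56,105,-29],"twist":0},{"grip":-0.4,"linear":[58,145,-29],"twist":0},{"grip":-0.4,"linear":[60,185,-29],"twist":0},{"grip":-0.4,"linear":[61,225,-29],"twist":0},{"grip":-0.4,"linear":[62,265,-29],"twist":0},{"grip":-0.4,"linear":[64,305,-29],"twist":0},{"grip":-0.4,"linear":[65,345,-29],"twist":0},{"grip":-0.4,"linear":[66,385,-29],"twist":0}]'; python3 -c "
from h import *
go([.435,.38],.2,88)"
```

```text
time_s: 6.75
position: [0.4334, 0.1817, 0.1965]
tool_rot: [-0.002, 0.016, 1.0, -0.001]
wrist_force: [0.5, -0.1, 0.3]
width: 0.697
grip_force: 0.0
lin [  4.6 198.3  -3.9] twist 0.2 cur yaw 88.2 j7 1.07
```

```bash
python3 -m creep '[{"grip":-0.4,"linear":[4,40,-4],"twist":0},{"grip":-0.4,"linear":[4,80,-4],"twist":0},{"grip":-0.4,"linear":[4,120,-4],"twist":0},{"grip":-0.4,"linear":[4,160,-4],"twist":0},{"grip":-0.4,"linear":[4,200,-4],"twist":0},{"grip":-0.4,"linear":[-25,230,-4],"twist":0},{"grip":-0.4,"linear":[-55,230,-4],"twist":0},{"grip":-0.4,"linear":[-65,230,-4],"twist":0},{"grip":-0.4,"linear":[-65,230,-4],"twist":0},{"grip":-0.4,"linear":[-65,230,-4],"twist":0}]'; python3 - <<'E'
from h import *
import pickle
s=ctrl.state();im=cams.grab_frame('wrist');cv2.imwrite('pics/w4.png',im);pickle.dump(s,open('w4.pkl','wb'))
E
```

```text
time_s: 7.58
position: [0.5068, 0.4065, 0.2]
tool_rot: [-0.002, 0.017, 1.0, -0.002]
wrist_force: [-1.4, -0.1, -0.6]
width: 0.702
grip_force: 0.0
```

View pics/w4.png

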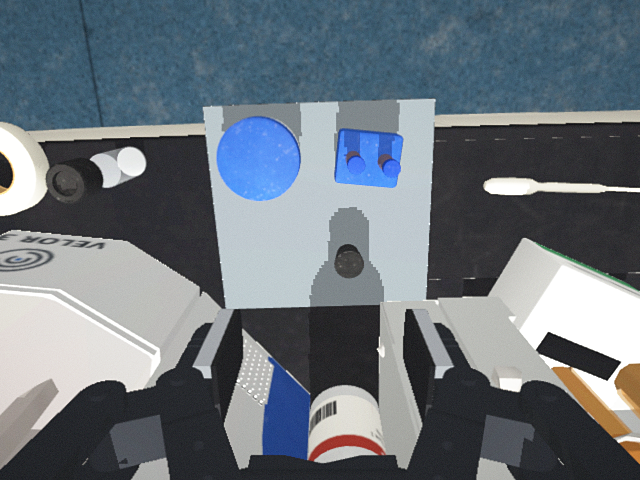

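```bash
python3 - <<'E'
from h import *
import pickle
s=pickle.load(open('w4.pkl','rb'));im=cv2.imread('pics/w4.png');C=cam('wrist',s);hsv=cv2.cvtColor(im,cv2.COLOR_BGR2HSV);g=im.max(2)
def rep(tag,c,z):
    w=cast(C,c.reshape(-1,2),z)[:,:2].astype(np.float32);(cx,cy),wh,a=cv2.minAreaRect(w)
    print(tag,c.reshape(-1,2).mean(0).round(0),'ctr',round(cx,4),round(cy,4),'wh',np.round(wh,4),'ang',round(a,1))
m=(hsv[...,0]>100)&(hsv[...,0]<130)&(hsv[...,1]>120);m[:105]=0;m[220:]=0
for c in contours(m,800): rep('blue',c,.032);rep('  24',c,.024)
m=(g<75);r=np.zeros_like(m);r[240:282,330:368]=1
for c in contours(m&r,200): rep('stop',c,.027)
print('minivial tops',cast(C,[[355,162],[391,167]],.060))
print('base/edges z=0\n',cast(C,[[383,303],[225,306],[429,299],[470,297],[200,293]],0).round(3))
T=cam('top');print('top edges z0',cast(T,[[180,195],[160,195],[235,195]],0).round(3))
go([.55,.423],.2,88)
E
python3 - <<'E'
import cv2
a=cv2.imread('pics/top0.png')[110:270,60:260];cv2.imwrite('pics/z1.png',cv2.resize(a,None,fx=3.7,fy=3.7,interpolation=cv2.INTER_CUBIC))
E
```

```text
blue [368. 157.] ctr 0.4678 0.4403 wh [0.0483 0.0395] ang 82.9
  24 [368. 157.] ctr 0.4689 0.4411 wh [0.0495 0.0405] ang 82.9
blue [258. 158.] ctr 0.4657 0.3592 wh [0.0601 0.0614] ang 42.8
  24 [258. 158.] ctr 0.4667 0.358 wh [0.0616 0.063 ] ang 42.8
stop [347. 262.] ctr 0.55 0.4238 wh [0.0281 0.0228] ang 24.5
minivial tops [[0.46616183 0.42844688 0.06      ]
 [0.47025057 0.45251396 0.06      ]]
base/edges z=0
 [[0.602 0.457 0.   ]
 [0.601 0.314 0.   ]
 [0.6   0.498 0.   ]
 [0.599 0.535 0.   ]
 [0.587 0.293 0.   ]]
top edges z0 [[0.6   0.449 0.   ]
 [0.6   0.498 0.   ]
 [0.6   0.317 0.   ]]
lin [-43.4  17.4   0.5] twist 0.2 cur yaw 88.2 j7 0.8
```

View pics/z1.png

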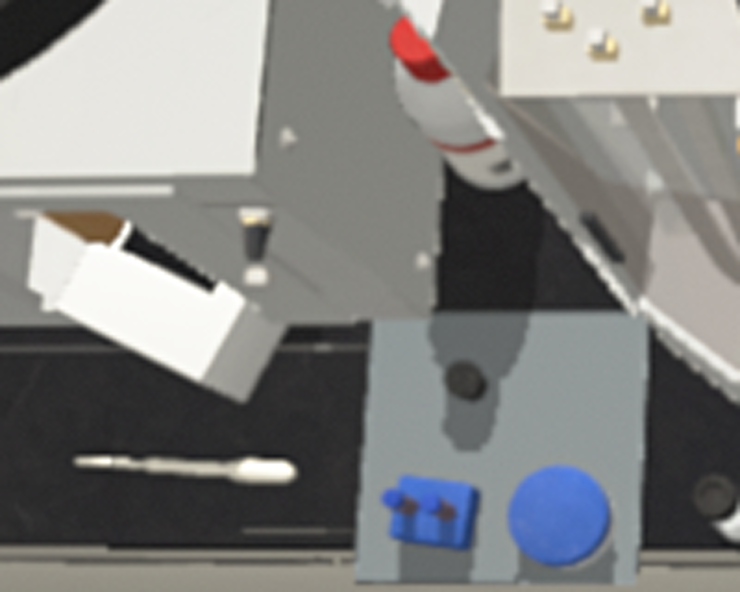

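```bash
python3 -m creep '[{"grip":-0.4,"linear":[-30,17,20],"twist":0},{"grip":-0.4,"linear":[-41,17,60],"twist":0},{"grip":-0.4,"linear":[-41,17,100],"twist":0},{"grip":-0.4,"linear":[-41,17,120],"twist":0},{"grip":-0.4,"linear":[-41,17,120],"twist":0},{"grip":-0.4,"linear":[-41,17,120],"twist":0}]'; python3 -c "
from h import *
go([.549,.4237],.009,88)"
```

```text
time_s: 8.13
position: [0.5472, 0.4235, 0.0818]
tool_rot: [-0.001, 0.015, 1.0, -0.001]
wrist_force: [0.8, -0.2, 0.7]
width: 0.702
grip_force: 0.0
lin [-2.   0.4 72.8] twist 0.2 cur yaw 88.2 j7 0.82
```

```bash
python3 -m creep '[{"grip":-0.4,"linear":[-1,0,36],"twist":0},{"grip":-0.3,"linear":[-1.5,0,64],"twist":0},{"grip":-0.2,"linear":[-1.5,0,73],"twist":0},{"grip":-0.1,"linear":[-1.5,0,73],"twist":0},{"grip":0.2,"linear":[-1.5,0,73],"twist":0},{"grip":1,"linear":[-1.5,0,73],"twist":0},{"grip":1,"linear":[-1.5,0,73],"twist":0},{"grip":1,"linear":[-1.5,0,73],"twist":0},{"grip":1,"linear":[-1.5,0,73],"twist":0},{"grip":1,"linear":[-1.5,0,73],"twist":0}]'; python3 -c "
from h import *
go([.435,.39],.2,88)"
```

```text
time_s: 8.97
position: [0.552, 0.4253, 0.0129]
tool_rot: [0.002, 0.016, 1.0, 0.002]
wrist_force: [-0.6, -0.4, 7.2]
width: 0.252
grip_force: 58.9
lin [ 115.1  -38.2 -187.7] twist 0.2 cur yaw 88.2 j7 0.82
```

```bash
python3 -m creep '[{"grip":1,"linear":[0,0,-30],"twist":0},{"grip":1,"linear":[10,-3,-70],"twist":0},{"grip":1,"linear":[30,-8,-105],"twist":0},{"grip":1,"linear":[55,-18,-130],"twist":0},{"grip":1,"linear":[85,-28,-145],"twist":0},{"grip":1,"linear":[112,-35,-150],"twist":0},{"grip":1,"linear":[117,-38,-150],"twist":0},{"grip":1,"linear":[117,-38,-150],"twist":0}]';  python3 - <<'E'
from h import *
s=ctrl.state();im=cams.grab_frame('wrist');cv2.imwrite('pics/w5.png',im[180:])
go([.435,0],.17,88)
E
```

```text
time_s: 9.63
position: [0.4308, 0.3897, 0.1614]
tool_rot: [0.001, 0.015, 1.0, 0.001]
wrist_force: [0.5, 0.8, -0.2]
width: 0.251
grip_force: 58.8
lin [ -14.6 -389.4   -9.8] twist 0.2 cur yaw 88.2 j7 0.73
```

View pics/w5.png

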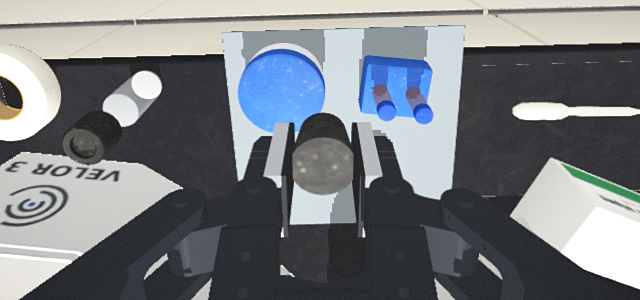

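```bash
python3 -m creep '[{"grip":1,"linear":[-5,-40,-8],"twist":0},{"grip":1,"linear":[-5,-80,-10],"twist":0},{"grip":1,"linear":[-5,-120,-10],"twist":0},{"grip":1,"linear":[-5,-160,-10],"twist":0},{"grip":1,"linear":[-5,-200,-10],"twist":0},{"grip":1,"linear":[-7,-240,-10],"twist":0},{"grip":1,"linear":[-8,-280,-10],"twist":0},{"grip":1,"linear":[-10,-320,-10],"twist":0},{"grip":1,"linear":[-12,-360,-10],"twist":0},{"grip":1,"linear":[-14,-389,-10],"twist":0}]'; python3 -c "
from h import *
go([.4948,-.064],.08,88)"
```

```text
time_s: 10.52
position: [0.4349, -0.0043, 0.1697]
tool_rot: [0.0, 0.018, 1.0, -0.001]
wrist_force: [0.5, -0.0, 0.0]
width: 0.25
grip_force: 58.9
lin [-61.9 -57.4  89.9] twist -0.1 cur yaw 87.9 j7 1.49
```

```bash
python3 -m creep '[{"grip":1,"linear":[-25,-23,10],"twist":0},{"grip":1,"linear":[-50,-46,30],"twist":0},{"grip":1,"linear":[-62,-60,60],"twist":0},{"grip":1,"linear":[-62,-60,90],"twist":0},{"grip":1,"linear":[-62,-60,90],"twist":0},{"grip":1,"linear":[-62,-60,90],"twist":0}]'; python3 - <<'E'
from h import *
s=ctrl.state();im=cams.grab_frame('wrist');cv2.imwrite('pics/w6.png',im[130:])
go([.4948,-.064],.018,88)
E
```

```text
time_s: 11.02
position: [0.4936, -0.0625, 0.0783]
tool_rot: [-0.002, 0.016, 1.0, -0.0]
wrist_force: [-0.1, 0.2, -0.1]
width: 0.248
grip_force: 58.9
lin [-0.3 -1.9 61.7] twist 0.2 cur yaw 88.2 j7 1.7
```

View pics/w6.png

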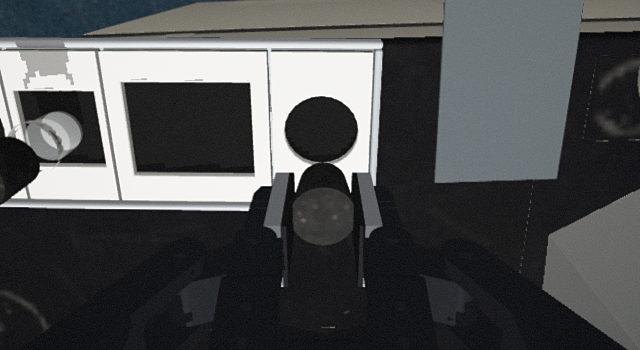

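```bash
python3 -m creep '[{"grip":1,"linear":[-0.5,-2,35],"twist":0},{"grip":1,"linear":[-0.5,-2,53],"twist":0},{"grip":1,"linear":[-0.5,-2,59],"twist":0},{"grip":1,"linear":[-0.5,-2,61],"twist":0},{"grip":1,"linear":[-0.5,-2,62],"twist":0},{"grip":1,"linear":[-0.5,-2,62],"twist":0}]';python3 -m creep '[{"grip":1,"linear":[0,0,1],"twist":0},{"grip":1,"linear":[0,0,1],"twist":0}]';python3 -m creep '[{"grip":1,"linear":[0,0,1],"twist":0},{"grip":1,"linear":[0,0,1],"twist":0}]'
```

```text
time_s: 11.57
position: [0.4958, -0.0635, 0.0191]
tool_rot: [0.002, 0.015, 1.0, 0.0]
wrist_force: [0.6, 0.0, 0.7]
width: 0.248
grip_force: 58.9
time_s: 11.73
position: [0.4953, -0.0636, 0.0175]
tool_rot: [0.001, 0.016, 1.0, 0.0]
wrist_force: [0.2, 1.3, -0.2]
width: 0.249
grip_force: 58.9
time_s: 11.9
position: [0.4948, -0.0637, 0.0159]
tool_rot: [0.0, 0.016, 1.0, 0.0]
wrist_force: [-0.8, -0.5, 1.5]
width: 0.253
grip_force: 59.1
```

```bash
python3 -m creep '[{"grip":1,"linear":[0,0,0.8],"twist":0},{"grip":1,"linear":[0,0,0.8],"twist":0}]';python3 -m creep '[{"grip":0.4,"linear":[0,0,0],"twist":0},{"grip":0.2,"linear":[0,0,0],"twist":0},{"grip":0,"linear":[0,0,0],"twist":0},{"grip":-0.2,"linear":[0,0,0],"twist":0},{"grip":-0.2,"linear":[0,0,-20],"twist":0},{"grip":-0.2,"linear":[0,0,-60],"twist":0},{"grip":-0.6,"linear":[10,0,-100],"twist":-7},{"grip":-1,"linear":[25,0,-135],"twist":-14},{"grip":-1,"linear":[45,0,-150],"twist":-21},{"grip":-1,"linear":[62,20,-150],"twist":-28}]'; python3 - <<'E'
from h import *
s=ctrl.state();im=cams.grab_frame('wrist');cv2.imwrite('pics/w7.png',im)
go([.435,.36],.17,178)
E
```

```text
time_s: 12.07
position: [0.4948, -0.0637, 0.0158]
tool_rot: [0.0, 0.016, 1.0, 0.0]
wrist_force: [-2.6, 0.2, 10.5]
width: 0.249
grip_force: 60.0
time_s: 12.9
position: [0.4348, -0.0449, 0.1685]
tool_rot: [0.004, -0.227, 0.974, -0.002]
wrist_force: [-0.4, 0.8, 0.8]
width: 0.998
grip_force: 0.0
lin [-184.6  353.7   -2.9] twist -61.2 cur yaw 116.8 j7 2.06
```

View pics/w7.png

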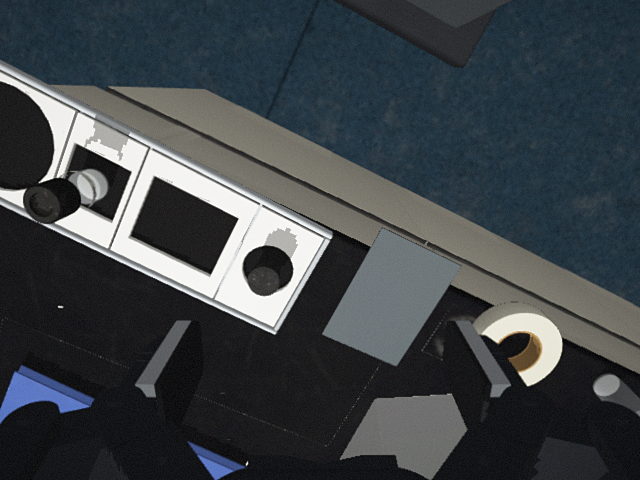

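```bash
python3 -c "
from h import *
go([.434,.36],.19,-2);go([.434,.15],.19,-2)"
```

```text
lin [-183.7  354.2  -22.9] twist -61.2 cur yaw 116.8 j7 2.06
lin [-89.  166.8 -23.4] twist -61.2 cur yaw 116.8 j7 2.06
```

```bash
python3 -m creep '[{"grip":-1,"linear":[-18,35,-15],"twist":7},{"grip":-1,"linear":[-36,70,-20],"twist":14},{"grip":-1,"linear":[-54,105,-22],"twist":21},{"grip":-1,"linear":[-72,140,-22],"twist":28},{"grip":-1,"linear":[-90,174,-22],"twist":35},{"grip":-1,"linear":[-108,209,-22],"twist":42},{"grip":-1,"linear":[-126,244,-22],"twist":49},{"grip":-1,"linear":[-144,279,-22],"twist":56},{"grip":-1,"linear":[-162,313,-22],"twist":63},{"grip":-1,"linear":[-183,354,-22],"twist":70}]';python3 -c "
from h import *
go([.4655,.3594],.1,-2)"
```

```text
time_s: 13.78
position: [0.4401, 0.3249, 0.1863]
tool_rot: [-0.0, 0.321, 0.947, -0.0]
wrist_force: [1.5, -0.3, -0.6]
width: 1.001
grip_force: 0.0
lin [ 0.8 42.9 86.3] twist 54.6 cur yaw 52.6 j7 0.22
```

```bash
python3 -m creep '[{"grip":-1,"linear":[0,10,0],"twist":7},{"grip":-1,"linear":[0,20,0],"twist":14},{"grip":-1,"linear":[0,25,10],"twist":21},{"grip":-1,"linear":[0,25,20],"twist":28},{"grip":-1,"linear":[0,25,40],"twist":35},{"grip":-1,"linear":[0,25,50],"twist":42},{"grip":-1,"linear":[0,25,60],"twist":48},{"grip":-1,"linear":[0,25,60],"twist":48},{"grip":-1,"linear":[0,25,60],"twist":48}]';python3 -c "
from h import *
go([.4655,.3594],.07,-2)"
```

```text
time_s: 14.53
position: [0.4551, 0.3433, 0.126]
tool_rot: [-0.0, 0.674, 0.738, -0.001]
wrist_force: [-0.0, -0.5, -0.4]
width: 1.003
grip_force: 0.0
lin [15.2 11.9 56. ] twist 7.2 cur yaw 5.2 j7 -0.53
```

```bash
python3 -m creep '[{"grip":-1,"linear":[15,12,20],"twist":7},{"grip":-1,"linear":[15,12,40],"twist":7},{"grip":-1,"linear":[15,12,56],"twist":7},{"grip":-1,"linear":[15,12,56],"twist":7},{"grip":-1,"linear":[15,12,56],"twist":7}]';python3 -c "
from h import *
go([.4655,.3594],.006,-2)"
```

```text
time_s: 14.95
position: [0.4662, 0.3593, 0.0709]
tool_rot: [-0.0, 0.719, 0.695, -0.0]
wrist_force: [0.6, 0.3, 1.1]
width: 0.999
grip_force: 0.0
lin [ 0.1 -0.6 64.9] twist 0.1 cur yaw -1.9 j7 -0.63
```

```bash
python3 -m creep '[{"grip":-1,"linear":[0,-0.5,30],"twist":0},{"grip":-1,"linear":[0,-0.5,55],"twist":0},{"grip":-1,"linear":[0,-0.5,65],"twist":0},{"grip":-1,"linear":[0,-0.5,65],"twist":0}]';python3 -m creep '[{"grip":-0.6,"linear":[0,0,0],"twist":0},{"grip":-0.4,"linear":[0,0,0],"twist":0},{"grip":1,"linear":[0,0,0],"twist":0},{"grip":1,"linear":[0,0,0],"twist":0},{"grip":1,"linear":[0,0,0],"twist":0},{"grip":1,"linear":[0,0,0],"twist":0}]'
```

```text
time_s: 15.28
position: [0.465, 0.3588, 0.0049]
tool_rot: [-0.0, 0.719, 0.695, -0.001]
wrist_force: [0.8, -0.3, -0.4]
width: 1.001
grip_force: 0.0
time_s: 15.78
position: [0.4673, 0.3605, 0.0083]
tool_rot: [0.0, 0.719, 0.695, 0.002]
wrist_force: [-0.7, -0.7, 6.6]
width: 0.703
grip_force: 64.6
```

```bash
python3 -m creep '[{"grip":1,"linear":[0,0,-30],"twist":0},{"grip":1,"linear":[0,-5,-70],"twist":0},{"grip":1,"linear":[0,-15,-110],"twist":0},{"grip":1,"linear":[-5,-28,-140],"twist":0},{"grip":1,"linear":[-20,-30,-160],"twist":0},{"grip":1,"linear":[-58,-30,-165],"twist":0},{"grip":1,"linear":[-98,-30,-165],"twist":0},{"grip":1,"linear":[-138,-30,-165],"twist":0},{"grip":1,"linear":[-178,-30,-165],"twist":0},{"grip":1,"linear":[-218,-30,-165],"twist":0}]';python3 -c "
from h import *
go([.435,0],.175,-2)
go([.487,-.2758],.1,-2)"
```

```text
time_s: 16.62
position: [0.428, 0.1409, 0.1719]
tool_rot: [0.0, 0.719, 0.695, 0.001]
wrist_force: [0.5, -2.2, -1.4]
width: 0.701
grip_force: 65.2
lin [-140.6   11.8   -3.3] twist 0.0 cur yaw -2.0 j7 -0.36
lin [-414.6   73.1   71.4] twist 0.0 cur yaw -2.0 j7 -0.36
```

```bash
python3 -m creep '[{"grip":1,"linear":[-40,5,-3],"twist":0},{"grip":1,"linear":[-80,8,-3],"twist":0},{"grip":1,"linear":[-120,12,-3],"twist":0},{"grip":1,"linear":[-160,18,0],"twist":0},{"grip":1,"linear":[-198,30,5],"twist":0},{"grip":1,"linear":[-236,42,15],"twist":0},{"grip":1,"linear":[-274,54,25],"twist":0},{"grip":1,"linear":[-312,64,35],"twist":0},{"grip":1,"linear":[-350,70,50],"twist":0},{"grip":1,"linear":[-388,73,60],"twist":0}]';python3 -c "
from h import *
go([.487,-.2758],.08,-2)"
```

```text
time_s: 17.45
position: [0.4885, -0.2493, 0.1107]
tool_rot: [0.001, 0.719, 0.695, 0.001]
wrist_force: [0.6, -0.1, -0.3]
width: 0.703
grip_force: 65.2
lin [-26.5  -0.7  30.7] twist 0.1 cur yaw -1.9 j7 0.63
```

```bash
python3 -m creep '[{"grip":1,"linear":[-20,-0.5,10],"twist":0},{"grip":1,"linear":[-26,-0.5,25],"twist":0},{"grip":1,"linear":[-26,-0.5,31],"twist":0},{"grip":1,"linear":[-26,-0.5,31],"twist":0},{"grip":1,"linear":[-26,-0.5,31],"twist":0}]'; python3 - <<'E'
from h import *
s=ctrl.state();im=cams.grab_frame('wrist');cv2.imwrite('pics/w8.png',im)
go([.487,-.2758],.015,-2)
E
```

```text
time_s: 17.87
position: [0.4866, -0.2724, 0.0801]
tool_rot: [-0.0, 0.719, 0.695, 0.0]
wrist_force: [-0.0, 0.2, -0.9]
width: 0.7
grip_force: 65.2
lin [-3.5 -0.  65.6] twist 0.1 cur yaw -1.9 j7 0.7
```

View pics/w8.png

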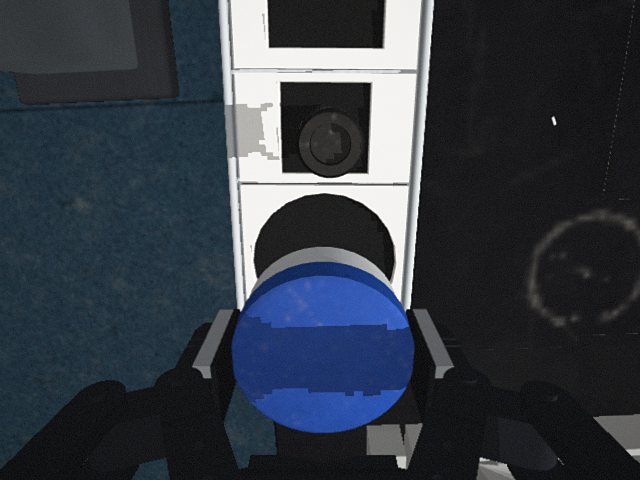

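```bash
python3 -m creep '[{"grip":1,"linear":[-2.5,0,35],"twist":0},{"grip":1,"linear":[-2.5,0,55],"twist":0},{"grip":1,"linear":[-2.5,0,62],"twist":0},{"grip":1,"linear":[-2.5,0,64],"twist":0},{"grip":1,"linear":[-2.5,0,65],"twist":0},{"grip":1,"linear":[-2.5,0,65],"twist":0}]';python3 -m creep '[{"grip":1,"linear":[0,0,1.5],"twist":0},{"grip":1,"linear":[0,0,1.5],"twist":0}]';python3 -m creep '[{"grip":1,"linear":[0,0,1],"twist":0},{"grip":1,"linear":[0,0,1],"twist":0}]'
```

```text
time_s: 18.42
position: [0.4872, -0.2763, 0.016]
tool_rot: [0.001, 0.719, 0.695, 0.0]
wrist_force: [1.0, 0.3, -0.9]
width: 0.703
grip_force: 65.2
time_s: 18.58
position: [0.4868, -0.2763, 0.0142]
tool_rot: [0.001, 0.719, 0.695, 0.0]
wrist_force: [-0.1, 0.0, -0.9]
width: 0.699
grip_force: 65.2
time_s: 18.75
position: [0.4864, -0.2762, 0.0126]
tool_rot: [0.0, 0.719, 0.695, 0.0]
wrist_force: [0.6, 0.5, -0.6]
width: 0.701
grip_force: 65.2
```

```bash
python3 -m creep '[{"grip":1,"linear":[0,0,1],"twist":0},{"grip":1,"linear":[0,0,1],"twist":0}]';python3 -m creep '[{"grip":1,"linear":[0,0,0.8],"twist":0},{"grip":1,"linear":[0,0,0.8],"twist":0}]'
```

```text
time_s: 18.92
position: [0.4863, -0.2763, 0.0114]
tool_rot: [0.0, 0.719, 0.695, 0.0]
wrist_force: [0.3, 0.5, 0.4]
width: 0.705
grip_force: 65.4
time_s: 19.08
position: [0.4863, -0.2763, 0.0113]
tool_rot: [-0.0, 0.719, 0.695, 0.0]
wrist_force: [-1.8, 1.2, 6.4]
width: 0.704
grip_force: 66.0
```

```bash
python3 -m creep '[{"grip":-0.5,"linear":[0,0,0],"twist":0},{"grip":-0.7,"linear":[0,0,0],"twist":0},{"grip":-1,"linear":[0,0,0],"twist":0},{"grip":-1,"linear":[0,0,0],"twist":0},{"grip":-1,"linear":[0,0,-20],"twist":0},{"grip":-1,"linear":[0,0,-60],"twist":0},{"grip":-1,"linear":[0,0,-100],"twist":0},{"grip":-1,"linear":[0,0,-140],"twist":0},{"grip":-1,"linear":[20,-20,-165],"twist":0},{"grip":-1,"linear":[55,-40,-170],"twist":0}]'; python3 - <<'E'
from h import *
s=ctrl.state();im=cams.grab_frame('wrist');cv2.imwrite('pics/w9.png',im)
go([.435,.0],.185,-2);go([.44,.44],.185,-2)
E
```

```text
time_s: 19.92
position: [0.4506, -0.2245, 0.1853]
tool_rot: [0.005, 0.721, 0.693, 0.001]
wrist_force: [0.2, 1.3, 0.4]
width: 0.998
grip_force: 0.0
lin [213.2 -17.   -1.4] twist 0.1 cur yaw -1.9 j7 0.51
lin [653.2 -26.3   1.3] twist 0.1 cur yaw -1.9 j7 0.51
```

View pics/w9.png

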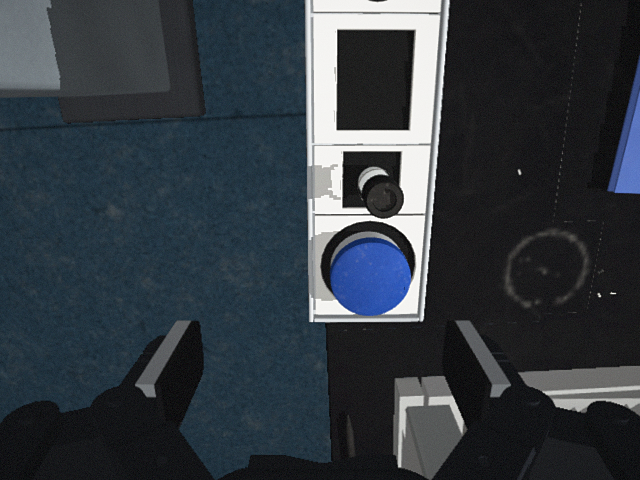

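```bash
python3 -m creep '[{"grip":-1,"linear":[40,-16,0],"twist":0},{"grip":-1,"linear":[80,-17,0],"twist":0},{"grip":-1,"linear":[120,-17,0],"twist":0},{"grip":-1,"linear":[160,-17,0],"twist":0},{"grip":-1,"linear":[200,-17,0],"twist":0},{"grip":-1,"linear":[240,-18,0],"twist":0},{"grip":-1,"linear":[280,-19,0],"twist":0},{"grip":-1,"linear":[320,-20,0],"twist":0},{"grip":-1,"linear":[360,-21,0],"twist":0},{"grip":-1,"linear":[400,-21,0],"twist":0}]';python3 -c "
from h import *
go([.4684,.4407],.1,-7.5)"
```

```text
time_s: 20.8
position: [0.4402, 0.1826, 0.1803]
tool_rot: [-0.0, 0.719, 0.695, -0.0]
wrist_force: [1.9, -0.4, 0.4]
width: 0.999
grip_force: 0.0
lin [258.9  19.4  80.3] twist 5.5 cur yaw -2.0 j7 -0.44
```

```bash
python3 -m creep '[{"grip":-1,"linear":[40,-3,0],"twist":0},{"grip":-1,"linear":[80,-3,0],"twist":0},{"grip":-1,"linear":[120,-3,0],"twist":0},{"grip":-1,"linear":[160,0,0],"twist":0},{"grip":-1,"linear":[200,5,10],"twist":2},{"grip":-1,"linear":[235,15,30],"twist":5.5},{"grip":-1,"linear":[255,19,60],"twist":5.5},{"grip":-1,"linear":[255,19,80],"twist":5.5},{"grip":-1,"linear":[255,19,80],"twist":5.5},{"grip":-1,"linear":[255,19,80],"twist":5.5}]'; python3 - <<'E'
from h import *
s=ctrl.state();im=cams.grab_frame('wrist');cv2.imwrite('pics/w10.png',im)
print(s['position']);go([.4684,.4407],.004,-7.5)
E
```

```text
time_s: 21.63
position: [0.4681, 0.4337, 0.0989]
tool_rot: [0.0, 0.752, 0.659, -0.002]
wrist_force: [0.8, 0.5, 0.6]
width: 1.002
grip_force: 0.0
[0.46813442 0.43368593 0.0989234 ]
lin [ 6.6 -1.7 96.7] twist -0.0 cur yaw -7.5 j7 -0.82
```

View pics/w10.png

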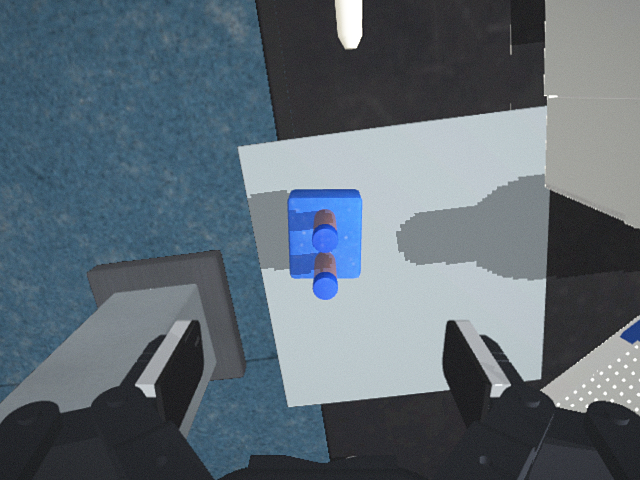

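```bash
python3 -m creep '[{"grip":-1,"linear":[3,-1.5,35],"twist":0},{"grip":-1,"linear":[5,-1.5,70],"twist":0},{"grip":-0.8,"linear":[6,-1.5,88],"twist":0},{"grip":-0.6,"linear":[6.5,-1.5,93],"twist":0},{"grip":-0.4,"linear":[6.5,-1.5,94],"twist":0},{"grip":-0.4,"linear":[6.5,-1.5,94],"twist":0}]';python3 -m creep '[{"grip":-0.2,"linear":[0,0,0],"twist":0},{"grip":0,"linear":[0,0,0],"twist":0},{"grip":1,"linear":[0,0,0],"twist":0},{"grip":1,"linear":[0,0,0],"twist":0},{"grip":1,"linear":[0,0,0],"twist":0},{"grip":1,"linear":[0,0,0],"twist":0}]'
```

```text
time_s: 22.18
position: [0.4697, 0.4419, 0.0086]
tool_rot: [-0.0, 0.752, 0.659, 0.002]
wrist_force: [-0.4, 0.7, 0.5]
width: 0.702
grip_force: 0.0
time_s: 22.68
position: [0.4695, 0.4425, 0.0089]
tool_rot: [-0.0, 0.752, 0.659, 0.002]
wrist_force: [-0.0, -0.8, 7.0]
width: 0.45
grip_force: 62.2
```

```bash
python3 -m creep '[{"grip":1,"linear":[0,0,-30],"twist":0},{"grip":1,"linear":[0,-5,-70],"twist":0},{"grip":1,"linear":[0,-15,-110],"twist":0},{"grip":1,"linear":[-5,-28,-140],"twist":-2},{"grip":1,"linear":[-20,-34,-160],"twist":-5.5},{"grip":1,"linear":[-58,-38,-170],"twist":-5.5},{"grip":1,"linear":[-98,-42,-170],"twist":-5.5},{"grip":1,"linear":[-138,-46,-170],"twist":-5.5},{"grip":1,"linear":[-178,-50,-170],"twist":-5.5},{"grip":1,"linear":[-218,-55,-170],"twist":-5.5}]';python3 - <<'E'
from h import *
s=ctrl.state();im=cams.grab_frame('wrist');cv2.imwrite('pics/w11.png',im)
go([.435,.03],.18,-2)
E
```

```text
time_s: 23.52
position: [0.3847, 0.2307, 0.1771]
tool_rot: [-0.0, 0.719, 0.695, 0.001]
wrist_force: [0.6, -0.4, -0.7]
width: 0.45
grip_force: 61.2
lin [-189.1   61.4   -3.2] twist -0.4 cur yaw -2.4 j7 -0.61
```

View pics/w11.png

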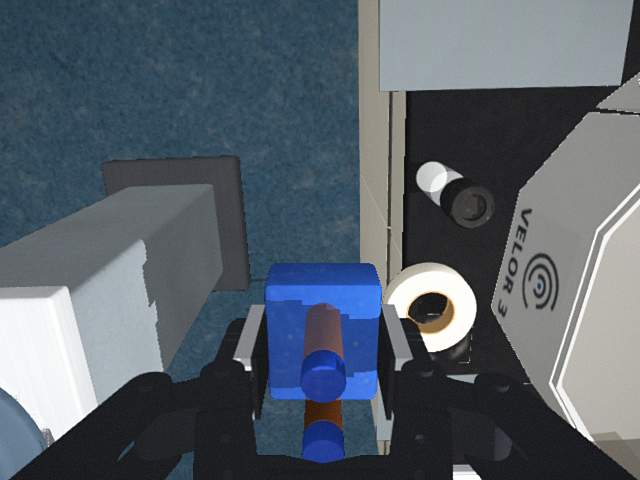

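```bash
python3 -m creep '[{"grip":1,"linear":[-38,22,-3],"twist":0},{"grip":1,"linear":[-76,42,-3],"twist":0},{"grip":1,"linear":[-114,52,-3],"twist":0},{"grip":1,"linear":[-152,58,-3],"twist":0},{"grip":1,"linear":[-190,62,-3],"twist":0},{"grip":1,"linear":[-220,75,-3],"twist":0},{"grip":1,"linear":[-250,90,-3],"twist":0},{"grip":1,"linear":[-280,100,0],"twist":0},{"grip":1,"linear":[-310,110,10],"twist":0},{"grip":1,"linear":[-345,119,30],"twist":0}]';python3 -c "
from h import *
go([.4922,-.1327],.09,-2)"
```

```text
time_s: 24.4
position: [0.495, -0.1171, 0.1485]
tool_rot: [0.002, 0.719, 0.695, 0.003]
wrist_force: [1.2, 0.1, -0.3]
width: 0.453
grip_force: 61.2
lin [-15.7  -2.6  58.4] twist 0.1 cur yaw -1.9 j7 0.32
```

```bash
python3 -m creep '[{"grip":1,"linear":[-14,-2,20],"twist":0},{"grip":1,"linear":[-14,-2,45],"twist":0},{"grip":1,"linear":[-14,-2,60],"twist":0},{"grip":1,"linear":[-14,-2,60],"twist":0},{"grip":1,"linear":[-14,-2,60],"twist":0}]'; python3 -c "
from h import *
go([.4922,-.1327],.014,-2)"
```

```text
time_s: 24.82
position: [0.4896, -0.1302, 0.0865]
tool_rot: [-0.0, 0.719, 0.695, -0.0]
wrist_force: [-0.1, 0.4, 0.1]
width: 0.453
grip_force: 61.2
lin [-2.4  2.7 72.5] twist 0.0 cur yaw -2.0 j7 0.41
```

```bash
python3 -m creep '[{"grip":1,"linear":[-1.5,2,35],"twist":0},{"grip":1,"linear":[-1.5,2,60],"twist":0},{"grip":1,"linear":[-1.5,2,68],"twist":0},{"grip":1,"linear":[-1.5,2,71],"twist":0},{"grip":1,"linear":[-1.5,2,72],"twist":0},{"grip":1,"linear":[-1.5,2,72],"twist":0}]';python3 -m creep '[{"grip":1,"linear":[0,0,1.5],"twist":0},{"grip":1,"linear":[0,0,1.5],"twist":0}]';python3 -m creep '[{"grip":1,"linear":[0,0,1],"twist":0},{"grip":1,"linear":[0,0,1],"twist":0}]'
```

```text
time_s: 25.32
position: [0.4929, -0.1321, 0.0159]
tool_rot: [0.001, 0.719, 0.695, 0.001]
wrist_force: [0.3, -0.3, -1.6]
width: 0.451
grip_force: 61.1
time_s: 25.48
position: [0.4925, -0.132, 0.014]
tool_rot: [0.001, 0.719, 0.695, 0.001]
wrist_force: [-1.2, 0.1, -0.6]
width: 0.45
grip_force: 61.1
time_s: 25.65
position: [0.492, -0.1318, 0.0124]
tool_rot: [0.0, 0.719, 0.695, 0.0]
wrist_force: [0.5, -0.3, -1.3]
width: 0.451
grip_force: 61.1
```

```bash
python3 -m creep '[{"grip":1,"linear":[0,0,1],"twist":0},{"grip":1,"linear":[0,0,1],"twist":0}]';python3 -m creep '[{"grip":1,"linear":[0,0,0.6],"twist":0},{"grip":1,"linear":[0,0,0.6],"twist":0}]'
```

```text
time_s: 25.82
position: [0.492, -0.1319, 0.0118]
tool_rot: [-0.0, 0.719, 0.695, 0.0]
wrist_force: [-2.1, 0.8, 6.7]
width: 0.45
grip_force: 62.1
time_s: 25.98
position: [0.492, -0.1319, 0.0118]
tool_rot: [-0.0, 0.719, 0.695, 0.001]
wrist_force: [-3.1, 1.3, 14.1]
width: 0.453
grip_force: 62.9
```

Contact height is as predicted; release, rise and look.

```bash
python3 -m creep '[{"grip":0,"linear":[0,0,-0.6],"twist":0},{"grip":-0.2,"linear":[0,0,-0.6],"twist":0},{"grip":-0.5,"linear":[0,0,-0.6],"twist":0},{"grip":-0.6,"linear":[0,0,-0.6],"twist":0},{"grip":-0.6,"linear":[0,0,-20],"twist":0},{"grip":-0.6,"linear":[0,0,-60],"twist":0},{"grip":-0.6,"linear":[0,0,-100],"twist":0},{"grip":-0.6,"linear":[-10,0,-140],"twist":0},{"grip":-0.6,"linear":[-30,0,-175],"twist":0},{"grip":-0.6,"linear":[-30,0,-175],"twist":0}]'; python3 - <<'E'
from h import *
im=cams.grab_frame('wrist');sc=cams.grab_frame('scene');tp=cams.grab_frame('top')
a=cv2.resize(im,(400,300));b=cv2.resize(sc[240:400,320:520],None,fx=2,fy=1.9);c=cv2.resize(tp[190:275,140:530],(800,174))
o=np.zeros((480,800,3),np.uint8);o[:300,:400]=a;o[:300,400:]=cv2.resize(b,(400,300));o[304:478]=c
cv2.imwrite('pics/fin.png',o)
E
```

```text
time_s: 26.82
position: [0.4943, -0.1671, 0.1924]
tool_rot: [0.006, 0.721, 0.693, 0.004]
wrist_force: [0.5, -0.5, 0.3]
width: 0.795
grip_force: 0.0
```

View pics/fin.png

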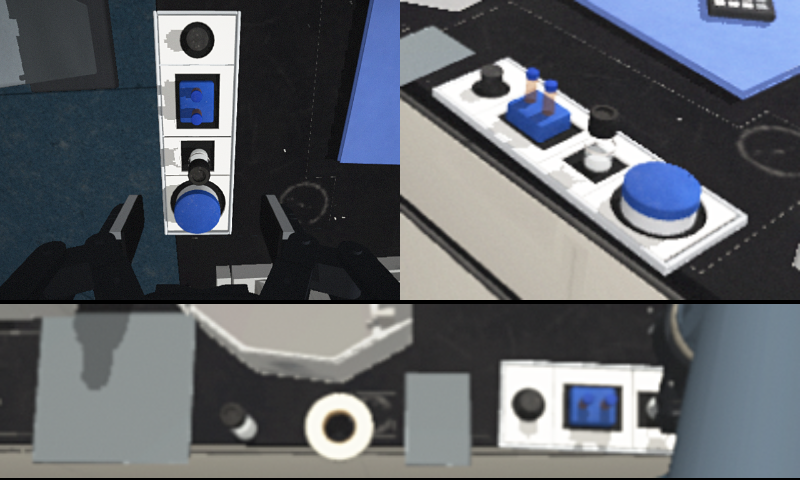

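All four items stand upright inside their recesses. The tall vial and tape roll have not moved, and the gripper is clear of everything.

```bash
python3 -c "
from station import ctrl
print(ctrl.hand_in())"
```

```text
the job is handed in; nothing more can be done
None
```

The kit is packed and handed in at about 27 s of robot time: short vial, stopper, tin and vial block, placed in that order, each stand upright in their own recess. The tall vial and the tape roll are where they were.

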